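# Hold the exposure shutter half open

## Robot

A 6-joint arm with a two-finger parallel gripper is mounted at the origin on a cart in front of the work surface, level with it; the furniture and walls round the work are solid. World frame = base frame: x ahead of the robot, y to its left, z up, the work surface at z = 0. Lengths are in mm, angles in rad, forces in N, time in s.
With the tool pointing down it reaches from about 425 to 950 mm from the base axis. Payload 14.7 kg.
Tool frame: the origin (TCP) lies on the mounting face of the last link; the fingertips stand arm.tips_ahead ahead of it and the grasp point (between the pads) lies 155 mm ahead of it (arm.tips_ahead is the distance from the TCP to the fingertips, in mm); z points along the fingers, y is the line along which they close (so a half turn about z gives the same grasp; the last joint's range is limited). The gripper opens to 85 mm and grips with 20 to 120 N. Pads are 22 mm wide; open, the fingers measure 114 mm over their backs; the gripper's body (76 mm by 85 mm) begins 54 mm behind the grasp point. The pads swing forward as they close: fully open they stand 13 mm farther back than shut.
Start: joints at [-1.159, 0.48, 1.596, -0, 1.065, -0.047], TCP at [287.882, -582.767, 404.697] pointing down, gripper open.
Joint ranges: [-2.75, 2.75], [-0.82, 2.05], [0.23, 2.67], [-1.56, 4.7], [0.09, 2.69], [-2.92, 2.92]. Speed limits (rad/s): [1.89, 1.89, 2.39, 3.01, 3.01, 3.01].

## Interface

Orientations are given as a rotation vector (axis times angle).
In Python, from rig import arm, vision, job, models gives the robot as it stands. The module is installed in compiled form; this text tells all that it offers.
- The arm moves only by the tool servo_tool, never from a script. Its argument "commands" is a list of rows, each an object with "offset": the shift along the tool's x, y, z in cm, a list of three; "twist": the turn, a rotation vector about the tool's x, y, z in rad, a list of three; "jaw": the closure in counts, from 0 (fully open) to 255 (shut). In form: [{"offset": [tx, ty, tz], "twist": [wx, wy, wz], "jaw": jaw}, ...]. A call has 1 to 20 rows; each row shifts and turns the commanded pose from where the row before left it, along the tool's axes as they then stand; what a row does not reach is not made up. A row lasts 1/12 s, in which the tool goes at most 41.7 mm and 7.16 degrees, less where a joint would pass 70% of its speed; a pose out of reach is approached as far as the arm can. A call is refused whole if a number of a shift passes 4.17 or a number of a turn 0.125, either way. A call with a gripper value outside its range is refused whole. The fingers move at their own pace and stop on an object; the grip force is fixed at half the most. Time passes only in rows, so rows that do not move let the fingers close. It gives the time, the measured TCP pose, the force, the opening and the grip force at its end, in the units of the state.
- arm.get_state(): the state, without advancing time (a new reading comes with each control period).
- vision.capture(name): name is "scene" or "top" or "wrist"; returns a dict with "pixels" (420x560x3 uint8, red, green, blue), "vertical_fov" (degrees; the focal length in pixels is half the picture's height over the tangent of half this angle, whatever the lens; pixels are square), "cx", "cy" (the principal point, pixels), "camera_from_world" (4x4, takes a point from world to camera coordinates). Camera axes: x right, y down, z forward; pixel columns grow to the right and rows downward; lengths in mm; the calibration is good to about 2 mm. A picture is of the moment at which its call begins. There is no depth.
- job.close_job(): hands the job in; it is judged then, once.
Trained networks look in a picture, given as the dict that the camera call returned (one of the last four; its "shot" number tells which), for a name from the list of things; names that differ only in an ending like _2 or _b are one class to them, and where a whole thing is asked for, a point or a joint stands for the part that bears it (a point fixed in the world has none). Each returns a list of dicts, best first, with "p" (0 to 1); they miss things now and then, are a little off and sometimes report something else, mostly with a low value. They report only what shows in the picture. A call takes as long as a camera call.
- models.trace(thing, picture): "mask" (420x560 bool, what is visible of it) and "bbox" ([left, top, right, bottom] in pixels, round what is visible of it).
The state is a dict: "clock": time; "joints": joint angles; "joint_vel": joint speeds; "tau": joint torques, N m; "tool_pos": TCP position; "orientation": TCP orientation; "wrist_force": force on the tool from outside, world axes, zero at the start; "moment": the same for the moment, N m; "opening": finger opening in mm; "finger_force": force on a finger pad.
Only numpy, scipy, OpenCV 4.12 (cv2) and the standard library are available. Lean on these libraries where they do the work, as an engineer would, in place of code of your own. Each camera call takes 0.05 s, during which the arm holds its last target. There are 200 camera calls.

## Task

On the grey plate exposure box, first turn the black aperture knob clockwise until its white pointer faces the red mark on the dial ring, and leave it there. Then slide the sprung shutter by its upright tab against the spring until it is half open, its yellow index at the red half-way line, never opening it past three quarters, and keep it there: finish while still holding the shutter half open. Do not shift the tape measure, ink tin, stamp pad or tack box that stand round the box.

Things in the scene. Friction and masses are not known exactly. Their poses are not given: they have to be found in the camera images.
- exposure_box: Grey sheet-metal box fixed to the table, 150 x 330 mm and 60 mm high; origin under its centre at table height, x axis across its 150 mm depth (away from the robot at yaw 0), y axis along its length, z up. On its flat top (60 mm up): the round dial with the knob near the -y (right) end, and the shutter over an amber window from the middle towards the +y (left) end. The guide rails beside the shutter are 9 mm high.
- turret (a joint): Angle of the black aperture knob (rad), range 0 to 2.6, grows as it turns clockwise seen from above; at 0 its pointer points along the box's -y. It turns with slight friction (0.06 N m) and stays where it is left. Its start is 0.5 to 1.5 rad short of the mark.
- turret_axis (a point): Point on the knob's upright turning axis, 30 mm above the box top, at the height to grip. The knob is a 60 mm round skirt (12 mm high) with an upright finger bar on it, 14 mm thick, 50 mm long, from 12 to 45 mm above the box top, the bar lying along the line from axis to pointer.
- pointer_tip (a point): Outer end of the knob's white pointer, 42 mm out from the knob's axis, along its finger bar.
- dial_mark (a point): Inner end of the red mark on the fixed dial ring (dark, 110 mm across, 2 mm thick) under the knob, also 42 mm from the knob's axis; the pointer faces the mark when the pointer tip lies at this point.
- shutter (a joint): Travel of the shutter (m), 0 shut to 0.070 fully open, half is 0.035; it grows as the shutter slides along the box's +y. A spring pulls it shut: about 4 N at 0, 11 N at half, 18 N fully open; let go, it slides shut.
- tab_grip (a point): Grip point of the shutter's upright black tab, 18 mm below the tab's top and 30 mm above the box top: the tab is 14 mm thick along the sliding direction (box y), 30 mm wide along box x, and stands from 10 to 48 mm above the box top, with nothing else tall within 80 mm. It moves with the shutter.
- shutter_index (a point): End of the yellow index arm on the shutter, over the white scale plate on the front margin of the box top. It moves with the shutter.
- half_mark (a point): Red half-way line on the white scale plate; the shutter index lies at this point when the shutter is half open (black lines: shut and fully open).
- tape_measure: black round pocket tape, 66 x 64 x 31 mm; loose, a bystander. Origin at the centre of its underside.
- ink_tin: round grey metal ink tin, 107 mm across, 55 mm high; loose, a bystander. Origin at the centre of its underside.
- stamp_pad: small grey pad box with a black block on it, 30 x 75 x 18 mm; loose, a bystander. Origin at the centre of its underside.
- tack_box: pink cardboard box, 34 x 62 x 28 mm; loose, a bystander. Origin at the centre of its underside.

How it is judged:
By the outcome, as a careful person would: the job done as asked, in the order asked, and still so for the second after the job is handed in, while the arm keeps its last pose, push and grip.
It also fails if it takes over 43 s, if anything falls off the work surface, if the arm or the gripper's body presses on something with over 40 N, if the wrist force passes 120 N, or if a joint passes its speed limit or range.

## Working session

There is one attempt and no reset: what is moved stays moved. The work goes in short steps, Python scripts to look and compute and a tool call to move; the robot and the scene stay as the last step left them, time stands still between calls to the robot, and variables do not carry over. Pictures are saved under pics/ and viewed, at most 10 in all, crops included, and the job is handed in when it is done.

Besides the shell and the picture viewer there is one more tool, called after "Request:" in YAML: its name, and indented under it one key for each argument. servo_tool: Moves the arm, as the interface text tells. Its arguments: {"type":"object","properties":{"commands":{"type":"array"}},"required":["commands"]}

```bash
mkdir -p pics
cat > h.py <<'E'
import numpy as np, cv2
from rig import arm, vision, job, models
def K(p):
    f=p["pixels"].shape[0]/2/np.tan(np.radians(p["vertical_fov"])/2); return f,p["cx"],p["cy"]
def back(p,u,v,z):
    f,cx,cy=K(p); M=np.array(p["camera_from_world"]); R,t=M[:3,:3],M[:3,3]
    c=-R.T@t; d=R.T@np.array([(u-cx)/f,(v-cy)/f,1]); return c+d*(z-c[2])/d[2]
def proj(p,X):
    f,cx,cy=K(p); M=np.array(p["camera_from_world"]); q=M[:3,:3]@np.array(X)+M[:3,3]
    return np.array([cx+f*q[0]/q[2],cy+f*q[1]/q[2]])
def save(p,n): cv2.imwrite("pics/"+n,p["pixels"][:,:,::-1])
def cen(m):
    v,u=np.nonzero(m); return u.mean(),v.mean()
E
python3 - <<'E'
from h import *
s=arm.get_state(); print(s["orientation"],s["opening"],arm.tips_ahead,s["clock"])
a=vision.capture("top");b=vision.capture("scene")
im=np.hstack([a["pixels"],b["pixels"]]);
save(a,"top.png");save(b,"scene.png")
for p in(a,b):
    M=np.array(p["camera_from_world"]);print("cam",-M[:3,:3].T@M[:3,3],p["vertical_fov"])
    for n in ["exposure_box","turret","shutter","tape_measure","ink_tin","stamp_pad","tack_box","pointer_tip"]:
        for r in models.trace(n,p)[:1]:
            print(n,round(r["p"],2),r["bbox"],np.round(cen(r["mask"])), np.round(back(p,*cen(r["mask"]),60 if n in("exposure_box","turret","shutter") else 20)))
E
```

```text
[-3.05812071e+00 -7.14044941e-01  3.40223886e-04] 85.00100215566029 173.4 0.0
cam [ 537.53034013  -96.83623522 1031.17759564] 46.342934913303125
exposure_box 0.86 [190.0, 191.6, 372.5, 309.4] [274. 249.] [ 558. -102.   60.]
turret 0.9 [324.2, 250.5, 356.6, 281.1] [338. 267.] [ 524. -229.   60.]
shutter 0.87 [251.4, 221.8, 305.3, 273.7] [277. 250.] [ 555. -109.   60.]
tape_measure 0.75 [368.8, 271.0, 404.8, 303.4] [386. 286.] [ 486. -333.   20.]
ink_tin 0.68 [282.0, 138.8, 337.3, 192.8] [307. 167.] [ 730. -169.   20.]
stamp_pad 0.74 [251.5, 223.9, 302.4, 274.9] [278. 250.] [ 556. -110.   20.]
tack_box 0.89 [343.3, 186.5, 374.4, 220.3] [357. 202.] [ 657. -275.   20.]
pointer_tip 0.89 [327.7, 250.7, 355.9, 283.1] [338. 267.] [ 523. -234.   20.]
cam [-55.69695992 808.70091261 590.14610211] 43.59690548730772
turret 0.67 [341.0, 192.1, 365.2, 216.4] [354. 206.] [ 543. -263.   60.]
shutter 0.97 [287.8, 205.6, 337.6, 235.1] [313. 223.] [ 570. -118.   60.]
tape_measure 0.53 [379.5, 210.7, 398.0, 226.6] [390. 218.] [ 471. -330.   20.]
ink_tin 0.79 [252.3, 196.3, 294.5, 229.7] [272. 210.] [ 750. -190.   20.]
stamp_pad 0.75 [221.7, 234.4, 241.7, 246.3] [232. 236.] [731. -12.  20.]
tack_box 0.41 [308.6, 200.7, 330.2, 207.5] [316. 206.] [ 669. -282.   20.]
pointer_tip 0.64 [340.0, 194.8, 367.6, 215.4] [353. 206.] [ 589. -343.   20.]
```

View pics/top.png

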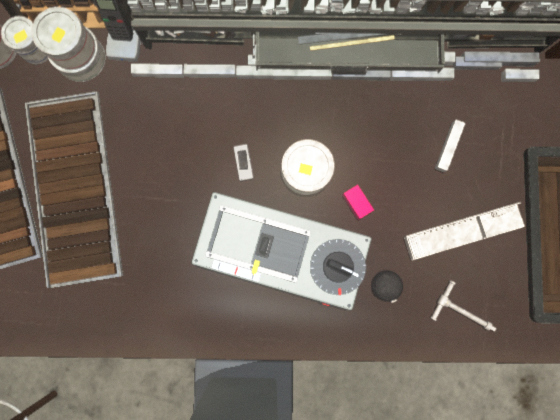

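View pics/scene.png

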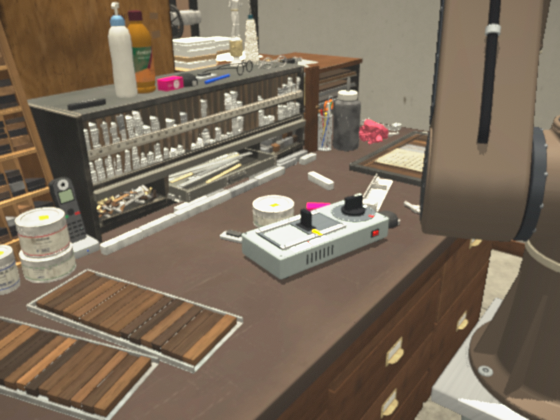

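The top view shows the box with the knob at (338,267), its pointer to (357,274), the red dial mark at (340,291), the shutter tab at about (265,243), the yellow index at (255,267) and the red half line at (236,270). In the scene view the box stands clear, with the tin behind it. Next I'll measure more finely.

Run:
```python
from h import *
a=vision.capture("top")
c=a["pixels"][185:315,185:375]
cv2.imwrite("pics/crop.png",cv2.resize(c,None,fx=4,fy=4,interpolation=cv2.INTER_CUBIC)[:,:,::-1])
g=cv2.cvtColor(a["pixels"],cv2.COLOR_RGB2HSV).astype(int)
H,S,V=g[...,0],g[...,1],g[...,2]
def blobs(m,n,z):
    k,l,st,ce=cv2.connectedComponentsWithStats(m.astype(np.uint8))
    for i in range(1,k):
        x,y=ce[i]
        if st[i,4]>=3 and 190<x<372 and 190<y<312: print(n,st[i],ce[i].round(1),back(a,x,y,z).round(1))
blobs(((H<8)|(H>172))&(S>110)&(V>90),"red",62)
blobs((H>20)&(H<35)&(S>120)&(V>120),"yel",65)
r=models.trace("exposure_box",a)[0]
pts=np.argwhere(r["mask"])[:,::-1].astype(np.int32)
q=cv2.boxPoints(cv2.minAreaRect(pts)); W=np.array([back(a,u,v,60) for u,v in q]); print(q.round(1),W.round(1),W.mean(0))
print([np.linalg.norm(W[i]-W[i-1]).round() for i in range(4)],[np.degrees(np.arctan2(*(W[i]-W[i-1])[[1,0]])).round(1) for i in range(4)])
```

```text
red [343 192  13  24  31] [348.  202.7] [ 650.8 -248.4   62. ]
red [338 288   3   7  19] [339.1 291. ] [ 476.9 -230.8   62. ]
red [322 303   7   3   9] [324.9 304.1] [ 451.2 -203.1   62. ]
yel [254 264   5   4   9] [255.8 265. ] [525.3 -67.2  65. ]
yel [254 268   2   3   4] [254.5 269. ] [517.5 -64.8  65. ]
[[190.3 265.8]
 [211.7 190.9]
 [372.2 236.8]
 [350.8 311.7]] [[ 521.9   61.7   60. ]
 [ 671.1   23.3   60. ]
 [ 583.8 -296.6   60. ]
 [ 437.2 -253.9   60. ]] [ 553.51874827 -116.37060286   60.        ]
[np.float64(327.0), np.float64(154.0), np.float64(332.0), np.float64(153.0)] [np.float64(75.0), np.float64(-14.4), np.float64(-105.3), np.float64(163.8)]
```

View pics/crop.png

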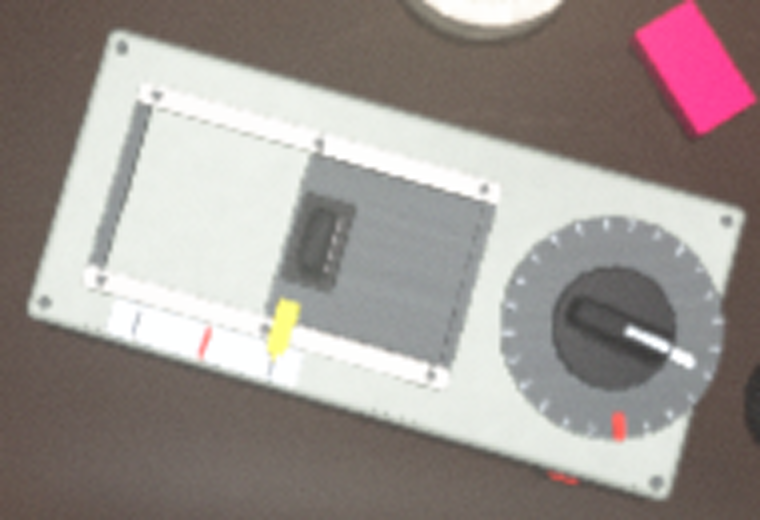

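The crop shows the dial centre at full-image (338,266.8), pointer tip (358,275.5), mark centre (339.7,291.7), tab top (264.8,245), half line (236,271) and yellow end (255,273). About 63° clockwise is needed.

```bash
cat >> h.py <<'E'
from scipy.spatial.transform import Rotation as Ro
def ang(v): return np.degrees(np.arctan2(v[1],v[0]))
def delta(target_tcp,psi=None):
    s=arm.get_state(); R=Ro.from_rotvec(s["orientation"]).as_matrix()
    d=R.T@(np.array(target_tcp)-s["tool_pos"])/10
    print("clock",s["clock"],"tcp",np.round(s["tool_pos"],1),"psi",ang(R[:,0]).round(2),"zdir",R[:,2].round(3),"open",round(s["opening"],1),"F",np.round(s["wrist_force"],1),"j",np.round(s["joints"],2))
    print("tool delta cm",d.round(2), "" if psi is None else "twist z %.3f"%np.radians(ang(R[:,0])-psi))
E
python3 - <<'E'
from h import *
a=vision.capture("top")
P=lambda u,v,z: back(a,185+u/4,185+v/4,z)
c=P(612,327,62); m=P(619,427,62); t=P(692,362,72); tab=P(319,238,108)
print(c,m,t,tab, np.linalg.norm(m-c),np.linalg.norm(t-c)); print(ang(m-c),ang(t-c))
print("idx",P(278,352,68),"half",P(205,342,61),"shut",P(271,366,61))
delta([c[0],c[1],330],ang(t-c)+180)
E
```

```text
[ 523.99094288 -228.59009326   62.        ] [ 475.46325243 -232.03346654   62.        ] [ 507.76685971 -266.05059484   72.        ] [564.35411589 -84.72016276 108.        ] 48.64970256695582 42.02987096988468
-175.94127311873154 -113.41735899471946
idx [509.80824765 -65.03121015  68.        ] half [514.00611999 -28.88240059  61.        ] shut [502.74541159 -61.48055713  61.        ]
clock 1.05 tcp [ 287.9 -582.8  404.7] psi 26.29 zdir [-0. -0. -1.] open 85.2 F [ 1.5  0.6 -0.6] j [-1.16  0.48  1.6  -0.    1.07 -0.05]
tool delta cm [ 36.86 -21.3    7.47] twist z -0.703
```

Request:
servo_tool:
  commands:
    - {"offset":[1.5,-0.9,0.3],"twist":[0,0,0],"jaw":0}
    - {"offset":[3,-1.75,0.6],"twist":[0,0,0],"jaw":0}
    - {"offset":[3,-1.75,0.6],"twist":[0,0,0],"jaw":0}
    - {"offset":[3,-1.75,0.6],"twist":[0,0,0],"jaw":0}
    - {"offset":[3,-1.75,0.6],"twist":[0,0,0],"jaw":0}
    - {"offset":[3,-1.75,0.6],"twist":[0,0,0],"jaw":0}
    - {"offset":[3,-1.75,0.6],"twist":[0,0,0],"jaw":0}
    - {"offset":[3,-1.75,0.6],"twist":[0,0,0],"jaw":0}
    - {"offset":[3,-1.75,0.6],"twist":[0,0,0],"jaw":0}
    - {"offset":[3,-1.75,0.6],"twist":[0,0,0],"jaw":0}
    - {"offset":[3,-1.75,0.6],"twist":[0,0,0],"jaw":0}
    - {"offset":[3,-1.75,0.6],"twist":[0,0,0],"jaw":0}
    - {"offset":[2.3,-1.2,0.5],"twist":[0,0,0],"jaw":0}
    - {"offset":[0,0,0],"twist":[0,0,-0.117],"jaw":0}
    - {"offset":[0,0,0],"twist":[0,0,-0.117],"jaw":0}
    - {"offset":[0,0,0],"twist":[0,0,-0.117],"jaw":0}
    - {"offset":[0,0,0],"twist":[0,0,-0.117],"jaw":0}
    - {"offset":[0,0,0],"twist":[0,0,-0.117],"jaw":0}
    - {"offset":[0,0,0],"twist":[0,0,-0.117],"jaw":0}
    - {"offset":[0,0,0],"twist":[0,0,0],"jaw":0}

```text
clock: 2.72
tool_pos: [523.2, -227.9, 330.7]
orientation: [-2.621, -1.731, 0.0]
wrist_force: [-0.3, 0.5, -0.6]
opening: 85.4
finger_force: 0.0
```

Run:
```python
from h import *
delta([524,-228.6,250],66.6)
w=vision.capture("wrist"); save(w,"w1.png")
for n,X in dict(c=(524,-228.6,62),m=(475.5,-232,62),t=(507.8,-266,72)).items(): print(n,proj(w,X).round(1))
M=np.array(w["camera_from_world"]);print("cam",-M[:3,:3].T@M[:3,3])
```

```text
clock 2.7167 tcp [ 523.2 -227.9  330.7] psi 66.88 zdir [-0.  0. -1.] open 85.4 F [-0.3  0.5 -0.6] j [-0.46  0.46  1.85  0.    0.83 -0.06]
tool delta cm [-0.04  0.1   8.07] twist z 0.005
c [282. 222.]
m [220.4 251.8]
t [281.7 282.2]
cam [ 554.50814585 -152.53961048  300.55633943]
```

View pics/w1.png

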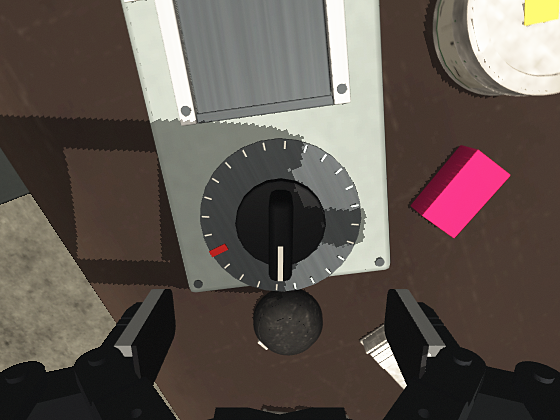

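The wrist view agrees with predictions within about 2 px: bar vertical at x≈281, pointer tip (280,281), mark (219,250). I'll descend and grip.

Request:
servo_tool:
  commands:
    - {"offset":[0,0.1,1],"twist":[0,0,0],"jaw":0}
    - {"offset":[0,0,2],"twist":[0,0,0],"jaw":0}
    - {"offset":[0,0,2],"twist":[0,0,0],"jaw":0}
    - {"offset":[0,0,1.6],"twist":[0,0,0],"jaw":0}
    - {"offset":[0,0,1],"twist":[0,0,0],"jaw":0}
    - {"offset":[0,0,0],"twist":[0,0,0],"jaw":255}
    - {"offset":[0,0,0],"twist":[0,0,0],"jaw":255}
    - {"offset":[0,0,0],"twist":[0,0,0],"jaw":255}
    - {"offset":[0,0,0],"twist":[0,0,0],"jaw":255}
    - {"offset":[0,0,0],"twist":[0,0,0],"jaw":255}
    - {"offset":[0,0,0],"twist":[0,0,0],"jaw":255}
    - {"offset":[0,0,0],"twist":[0,0,0],"jaw":255}
    - {"offset":[0,0,0],"twist":[0,0,0],"jaw":255}

```text
clock: 3.85
tool_pos: [523.7, -228.6, 255.6]
orientation: [-2.627, -1.722, 0.001]
wrist_force: [-6.6, 2.2, 15.6]
opening: 12.9
finger_force: 59.2
```

Request:
servo_tool:
  commands:
    - {"offset":[0,0,-0.1],"twist":[0,0,0.06],"jaw":255}
    - {"offset":[0,0,0],"twist":[0,0,0.12],"jaw":255}
    - {"offset":[0,0,0],"twist":[0,0,0.12],"jaw":255}
    - {"offset":[0,0,0],"twist":[0,0,0.12],"jaw":255}
    - {"offset":[0,0,0],"twist":[0,0,0.12],"jaw":255}
    - {"offset":[0,0,0],"twist":[0,0,0.12],"jaw":255}
    - {"offset":[0,0,0],"twist":[0,0,0.12],"jaw":255}
    - {"offset":[0,0,0],"twist":[0,0,0.12],"jaw":255}
    - {"offset":[0,0,0],"twist":[0,0,0.1],"jaw":255}
    - {"offset":[0,0,0],"twist":[0,0,0.06],"jaw":255}
    - {"offset":[0,0,0],"twist":[0,0,0],"jaw":255}
    - {"offset":[0,0,0],"twist":[0,0,0],"jaw":255}

```text
clock: 4.85
tool_pos: [523.1, -227.8, 255.7]
orientation: [-3.136, -0.157, 0.004]
wrist_force: [-7.0, 9.3, 4.2]
opening: 12.8
finger_force: 62.2
```

Run:
```python
from h import *
delta([524,-228.6,250],4.06)
w=vision.capture("wrist"); save(w,"w2.png")
for n,X in dict(c=(524,-228.6,62),m=(475.5,-232,62)).items(): print(n,proj(w,X).round(1))
```

```text
clock 4.85 tcp [ 523.1 -227.8  255.7] psi 5.73 zdir [-0.003  0.002 -1.   ] open 12.8 F [-7.   9.3  4.2] j [-0.46  0.56  1.91  0.    0.68  1.01]
tool delta cm [0.08 0.08 0.57] twist z 0.029
c [283.3 267.1]
m [280.3 349.9]
```

View pics/w2.png

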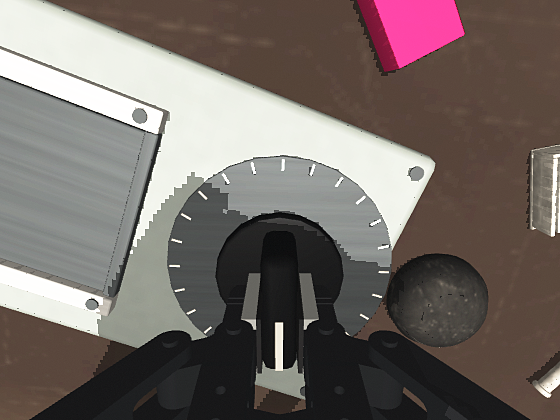

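Mark is hidden behind the bar, with the pointer at (279,345). I'll turn the remainder, release, rise and check.

Request:
servo_tool:
  commands:
    - {"offset":[0,0,0],"twist":[0,0,0.03],"jaw":255}
    - {"offset":[0,0,0],"twist":[0,0,0],"jaw":255}
    - {"offset":[0,0,0],"twist":[0,0,0],"jaw":255}
    - {"offset":[0,0,0],"twist":[0,0,0],"jaw":0}
    - {"offset":[0,0,0],"twist":[0,0,0],"jaw":0}
    - {"offset":[0,0,0],"twist":[0,0,0],"jaw":0}
    - {"offset":[0,0,0],"twist":[0,0,0],"jaw":0}
    - {"offset":[0,0,0],"twist":[0,0,0],"jaw":0}
    - {"offset":[0,0,-1],"twist":[0,0,0],"jaw":0}
    - {"offset":[0,0,-2.2],"twist":[0,0,0],"jaw":0}
    - {"offset":[0,0,-2.2],"twist":[0,0,0],"jaw":0}
    - {"offset":[0,0,-2.1],"twist":[0,0,0],"jaw":0}
    - {"offset":[0,0,0],"twist":[0,0,0],"jaw":0}

```text
clock: 5.98
tool_pos: [525.3, -229.3, 335.2]
orientation: [3.137, 0.111, 0.008]
wrist_force: [1.0, -0.6, 0.4]
opening: 85.4
finger_force: 0.0
```

Run:
```python
from h import *
delta([524,-228.6,250],4.06)
w=vision.capture("wrist"); c=w["pixels"]
for n,X in dict(c=(524,-228.6,62),m=(475.5,-232,62)).items(): print(n,proj(w,X).round(1))
u,v=proj(w,(510,-228.6,62)).astype(int); u0,v0=max(u-100,0),max(v-75,0); print(u0,v0)
cv2.imwrite("pics/w3.png",cv2.resize(c[v0:v0+150,u0:u0+200],None,fx=4,fy=4,interpolation=cv2.INTER_CUBIC)[:,:,::-1])
```

```text
clock 5.9833 tcp [ 525.3 -229.3  335.2] psi 4.06 zdir [ 0.005 -0.003 -1.   ] open 85.4 F [ 1.  -0.6  0.4] j [-0.46  0.45  1.85  0.    0.84  1.04]
tool delta cm [-0.16 -0.11  8.52] twist z -0.000
c [278.1 221.8]
m [278.1 284.2]
176 165
```

View pics/w3.png

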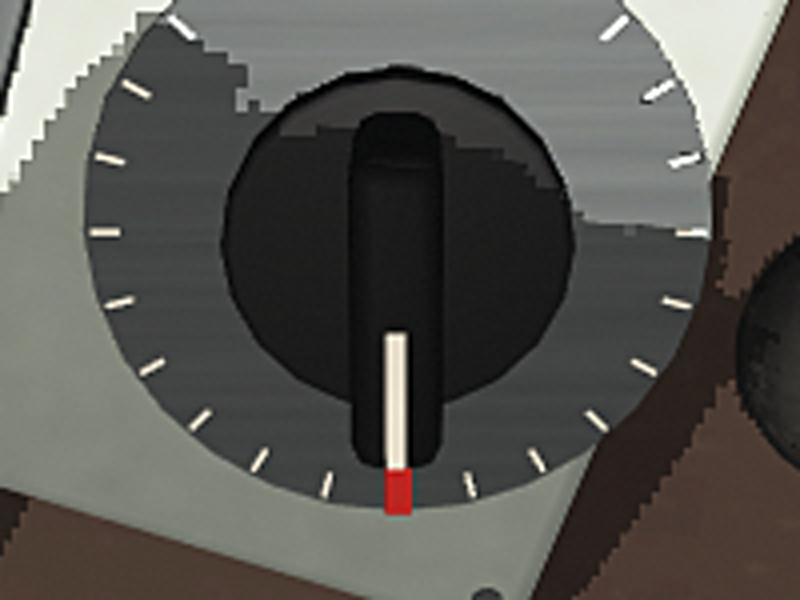

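Crop shows the white pointer (x≈395) running straight into the red mark (x≈398): the knob is set. Now to the tab.

Request:
servo_tool:
  commands:
    - {"offset":[0.5,-1.5,0],"twist":[0,0,0],"jaw":0}
    - {"offset":[1.1,-3.2,0],"twist":[0,0,0],"jaw":0}
    - {"offset":[1.1,-3.2,0],"twist":[0,0,0],"jaw":0}
    - {"offset":[1.1,-3.2,0],"twist":[0,0,0],"jaw":0}
    - {"offset":[1.1,-3,0],"twist":[0,0,0],"jaw":0}
    - {"offset":[0,0,0],"twist":[0,0,0.115],"jaw":0}
    - {"offset":[0,0,0],"twist":[0,0,0.115],"jaw":0}
    - {"offset":[0,0,0],"twist":[0,0,0.108],"jaw":0}
    - {"offset":[0,0,0],"twist":[0,0,0],"jaw":0}
    - {"offset":[0,0,0],"twist":[0,0,0],"jaw":0}

```text
clock: 6.87
tool_pos: [562.9, -84.6, 330.4]
orientation: [-3.114, 0.413, 0.001]
wrist_force: [-0.6, 0.2, -0.6]
opening: 85.3
finger_force: 0.0
```

Run:
```python
from h import *
delta([564.3,-84.7,250],-15.3)
w=vision.capture("wrist"); save(w,"w4.png")
for n,X in dict(tab=(564.3,-84.7,108),half=(514,-28.9,61),shut=(502.7,-61.5,61)).items(): print(n,proj(w,X).round(1))
r=models.trace("tab_grip",w)
for q in r[:2]: print(q["p"],q["bbox"])
```

```text
clock 6.8667 tcp [562.9 -84.6 330.4] psi -15.11 zdir [-0.001  0.    -1.   ] open 85.3 F [-0.6  0.2 -0.6] j [-0.2   0.46  1.86  0.    0.83  1.63]
tool delta cm [ 0.14 -0.03  8.04] twist z 0.003
tab [279.8 243.9]
half [224.6 298.8]
shut [271.2 301.6]
0.75 [251.3, 161.5, 388.5, 306.9]
```

View pics/w4.png

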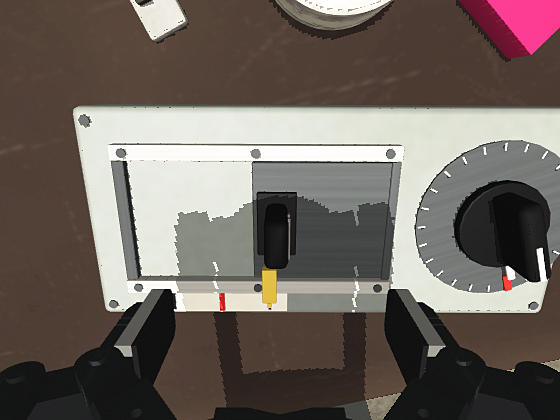

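The wrist view shows the tab top at about (277,247), within 3 px of prediction; index (268,302), half line (222,302). I'll descend and grip.

Request:
servo_tool:
  commands:
    - {"offset":[0.1,-0.15,1],"twist":[0,0,0],"jaw":0}
    - {"offset":[0,0,2],"twist":[0,0,0],"jaw":0}
    - {"offset":[0,0,2],"twist":[0,0,0],"jaw":0}
    - {"offset":[0,0,1.5],"twist":[0,0,0],"jaw":0}
    - {"offset":[0,0,0.8],"twist":[0,0,0],"jaw":0}
    - {"offset":[0,0,0],"twist":[0,0,0],"jaw":255}
    - {"offset":[0,0,0],"twist":[0,0,0],"jaw":255}
    - {"offset":[0,0,0],"twist":[0,0,0],"jaw":255}
    - {"offset":[0,0,0],"twist":[0,0,0],"jaw":255}
    - {"offset":[0,0,0],"twist":[0,0,0],"jaw":255}
    - {"offset":[0,0,0],"twist":[0,0,0],"jaw":255}
    - {"offset":[0,0,0],"twist":[0,0,0],"jaw":255}
    - {"offset":[0,0,0],"twist":[0,0,0],"jaw":255}

```text
clock: 8.05
tool_pos: [564.8, -83.1, 258.6]
orientation: [-3.113, 0.419, -0.002]
wrist_force: [0.1, 5.9, 7.3]
opening: 13.1
finger_force: 58.9
```

Request:
servo_tool:
  commands:
    - {"offset":[0,-0.3,0],"twist":[0,0,0],"jaw":255}
    - {"offset":[0,-0.5,0],"twist":[0,0,0],"jaw":255}
    - {"offset":[0,-0.5,0],"twist":[0,0,0],"jaw":255}
    - {"offset":[0,-0.5,0],"twist":[0,0,0],"jaw":255}
    - {"offset":[0,-0.5,0],"twist":[0,0,0],"jaw":255}
    - {"offset":[0,-0.5,0],"twist":[0,0,0],"jaw":255}
    - {"offset":[0,-0.4,0],"twist":[0,0,0],"jaw":255}
    - {"offset":[0,-0.2,0],"twist":[0,0,0],"jaw":255}
    - {"offset":[0,0,0],"twist":[0,0,0],"jaw":255}
    - {"offset":[0,0,0],"twist":[0,0,0],"jaw":255}
    - {"offset":[0,0,0],"twist":[0,0,0],"jaw":255}

```text
clock: 8.97
tool_pos: [573.5, -51.3, 258.5]
orientation: [3.113, -0.418, 0.002]
wrist_force: [-2.4, -9.3, 9.0]
opening: 12.7
finger_force: 59.1
```

Run:
```python
from h import *
s=arm.get_state(); d=np.array(s["tool_pos"])-[564.8,-83.1,258.6]; print("moved",d.round(1),"along", d[:2]@[.264,.9645])
print(s["opening"],s["wrist_force"],s["finger_force"])
w=vision.capture("wrist"); t=vision.capture("top"); c=w["pixels"]
u,v=proj(w,(514,-28.9,61)).astype(int); print("half pred",u,v)
u0,v0=max(u-100,0),min(max(v-75,0),270)
A=cv2.resize(c[v0:v0+150,u0:u0+200],(560,420),interpolation=cv2.INTER_CUBIC)
B=cv2.resize(t["pixels"][225:300,195:295],(560,420),interpolation=cv2.INTER_CUBIC)
im=np.hstack([A,B]); im=cv2.resize(im,(800,300)); print(u0,v0)
cv2.imwrite("pics/w5.png",im[:,:,::-1])
```

```text
moved [ 8.7 31.8 -0.1] along 32.953642775217304
12.71562918192074 [-2.4064158  -9.28772387  9.01023838] 59.10722851753235
half pred 269 369
169 270
```

View pics/w5.png

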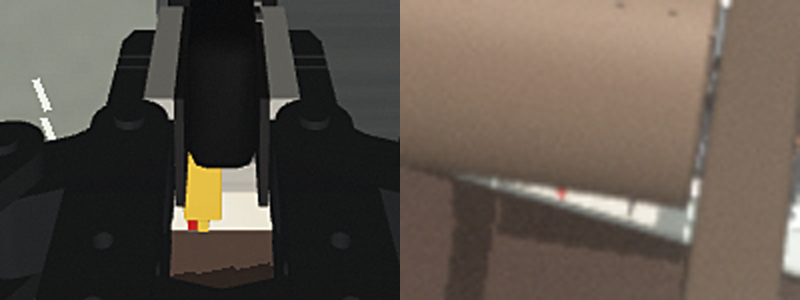

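The left crop shows the yellow tip (205) just right of the red line (~195), about 2 mm short, matching the 33 mm moved. Add 2 mm.

Request:
servo_tool:
  commands:
    - {"offset":[0,-0.2,0],"twist":[0,0,0],"jaw":255}
    - {"offset":[0,0,0],"twist":[0,0,0],"jaw":255}
    - {"offset":[0,0,0],"twist":[0,0,0],"jaw":255}
    - {"offset":[0,0,0],"twist":[0,0,0],"jaw":255}

```text
clock: 9.4
tool_pos: [574.0, -49.5, 258.5]
orientation: [3.113, -0.418, 0.002]
wrist_force: [-2.8, -9.9, 7.7]
opening: 13.1
finger_force: 59.1
```

Run:
```python
from h import *
s=arm.get_state(); d=np.array(s["tool_pos"])-[564.8,-83.1,258.6]; print("along", d[:2]@[.264,.9645],s["wrist_force"])
w=vision.capture("wrist"); c=w["pixels"]
A=cv2.resize(c[330:420,230:310],None,fx=6,fy=6,interpolation=cv2.INTER_CUBIC)
cv2.imwrite("pics/w6.png",A[:,:,::-1])
```

```text
along 34.85630320532215 [-2.78648698 -9.89597135  7.69127935]
```

View pics/w6.png

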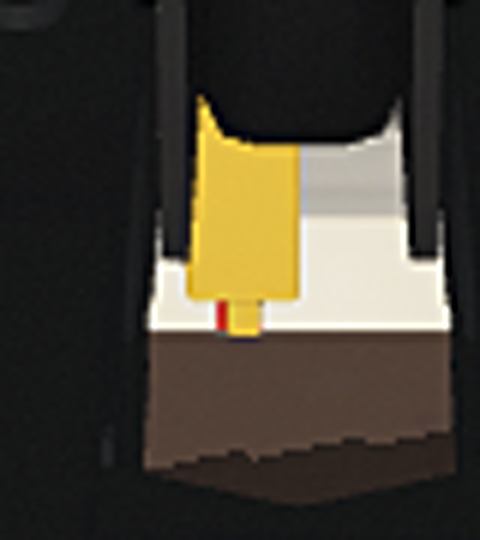

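Red is still peeking out left of the yellow tip, about 1 mm short. Add 1 mm and check by numbers.

Request:
servo_tool:
  commands:
    - {"offset":[0,-0.1,0],"twist":[0,0,0],"jaw":255}
    - {"offset":[0,0,0],"twist":[0,0,0],"jaw":255}
    - {"offset":[0,0,0],"twist":[0,0,0],"jaw":255}
    - {"offset":[0,0,0],"twist":[0,0,0],"jaw":255}

```text
clock: 9.78
tool_pos: [574.3, -48.6, 258.5]
orientation: [3.113, -0.418, 0.001]
wrist_force: [-3.4, -10.7, 7.6]
opening: 12.6
finger_force: 59.1
```

Run:
```python
from h import *
s=arm.get_state(); d=np.array(s["tool_pos"])-[564.8,-83.1,258.6]; print("along", d[:2]@[.264,.9645],s["wrist_force"],s["clock"])
w=vision.capture("wrist"); c=w["pixels"]
for r in (381,382,383,384): print(r,[tuple(int(k) for k in x) for x in c[r,262:278]])
```

```text
along 35.827037362298334 [ -3.36444857 -10.74881657   7.59541632] 9.7833
381 [(237, 233, 223), (237, 233, 224), (237, 233, 226), (238, 234, 228), (238, 236, 233), (228, 216, 183), (228, 187, 50), (229, 193, 65), (229, 193, 68), (231, 198, 69), (234, 204, 70), (175, 59, 27), (196, 28, 37), (236, 208, 197), (240, 244, 237), (238, 236, 228)]
382 [(235, 231, 214), (236, 231, 215), (236, 231, 215), (236, 231, 217), (236, 234, 223), (227, 215, 176), (227, 187, 49), (228, 190, 63), (229, 193, 68), (231, 196, 70), (232, 204, 70), (175, 61, 26), (195, 30, 34), (234, 208, 190), (239, 243, 229), (238, 234, 219)]
383 [(240, 236, 218), (239, 235, 217), (240, 235, 218), (240, 236, 220), (240, 238, 225), (230, 218, 178), (228, 187, 50), (229, 191, 64), (229, 191, 67), (230, 196, 68), (232, 204, 68), (178, 62, 25), (197, 31, 35), (238, 211, 192), (243, 247, 232), (242, 239, 224)]
384 [(255, 253, 233), (255, 253, 233), (255, 253, 234), (255, 253, 235), (255, 254, 238), (242, 228, 184), (237, 195, 53), (236, 197, 65), (233, 195, 67), (234, 199, 67), (239, 205, 67), (208, 43, 29), (207, 36, 39), (252, 219, 199), (255, 255, 244), (255, 255, 235)]
```

Red now shows slightly on the right, i.e. about 0.5 mm past; ease back a touch.

Request:
servo_tool:
  commands:
    - {"offset":[0,0.05,0],"twist":[0,0,0],"jaw":255}
    - {"offset":[0,0,0],"twist":[0,0,0],"jaw":255}
    - {"offset":[0,0,0],"twist":[0,0,0],"jaw":255}
    - {"offset":[0,0,0],"twist":[0,0,0],"jaw":255}

```text
clock: 10.17
tool_pos: [574.1, -49.1, 258.5]
orientation: [3.113, -0.418, 0.001]
wrist_force: [-4.7, -9.7, 8.4]
opening: 12.6
finger_force: 59.1
```

Run:
```python
from h import *
s=arm.get_state(); d=np.array(s["tool_pos"])-[564.8,-83.1,258.6]; print("along", d[:2]@[.264,.9645],s["wrist_force"],s["finger_force"])
c=vision.capture("wrist")["pixels"]
print([tuple(int(k) for k in x) for x in c[382,264:278]])
```

```text
along 35.2856777833886 [-4.72720895 -9.65888678  8.36281636] 59.12794053554535
[(236, 232, 215), (237, 236, 221), (239, 248, 234), (184, 32, 6), (231, 205, 66), (229, 196, 69), (228, 193, 68), (229, 194, 67), (232, 197, 64), (176, 63, 35), (234, 200, 189), (239, 241, 229), (238, 234, 219), (237, 233, 218)]
```

Red now shows equally on both sides of the yellow tip, so the index is centred on the line. Handing in.

```bash
python3 -c "
from h import *
print(job.close_job())"
```

```text
the job is handed in; nothing more can be done
None
```

The job is handed in at about 10 s on the robot's clock: the knob's pointer is at the red mark to within about half a millimetre, and the gripper still holds the shutter with its yellow index centred on the half-way line; I planned clear of the bystanders but took no final picture of them.

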